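# Set the wing nut and lock the bracket with the cam lever

### The arm

A 6-joint arm with a two-finger parallel gripper is mounted at the origin on a cart in front of the work surface, level with it; the furniture and walls round the work are solid. World frame = base frame: x ahead of the robot, y to its left, z up, the work surface at z = 0. Lengths are in m, angles in rad, forces in N, time in s.
With the tool pointing down it reaches from about 0.3 to 0.875 m from the base axis. Payload 6.4 kg.
Tool frame: the origin (TCP) lies at the very end of the fingers, on their centre line; the grasp point (between the pads) lies 19 mm behind it; z points along the fingers, y is the line along which they close (so a half turn about z gives the same grasp; the last joint's range is limited). The gripper opens to 85 mm and grips with 20 to 120 N. Pads are 22 mm wide; open, the fingers measure 114 mm over their backs; the gripper's body (76 mm by 85 mm) begins 54 mm behind the grasp point. The pads swing forward as they close: fully open they stand 13 mm farther back than shut.
Start: joints at [0.959, 0.181, 1.607, -0, 1.354, -0.206], TCP at [0.227, 0.528, 0.195] pointing down, gripper open.
Joint ranges: [-2.99, 2.99], [-0.89, 2.07], [0.3, 2.58], [-1.14, 4.28], [0, 2.63], [-3.12, 3.12]. Speed limits (rad/s): [2.57, 2.57, 3.01, 3.14, 3.14, 3.14].

### API

Orientations are given as a 3x3 rotation matrix whose columns are the frame's x, y, z axes.
In Python, from bench import robot gives the robot as it stands. Calls block until the motion is done:
- robot.movep(position, orientation): joint-space move of the TCP to a pose.
- robot.move_l(position, velocity=0.15, frame=None, force_limit=None): straight line of the TCP; frame=None keeps the orientation; velocity is the mean speed in m/s. With force_limit (N) it stops when the force on the tool has changed by that much, and returns True; else False.
- robot.goto_joints(angles): joint-space move.
- robot.open_gripper() and robot.close_gripper(newtons=None): open the fingers fully, or close them until they stop; newtons is the grip in N (None keeps the last).
- robot.wait(seconds).
- robot.ik(position, orientation): joint angles nearest the present ones, or None.
- robot.read_state(): the state.
- robot.grab_frame(name): name is "scene" or "top"; returns a dict with "pixels" (400x640x3 uint8, red, green, blue), "fx", "fy", "cx", "cy" (pixels), "k1" (the pictures are not rectified: a ray, as slopes to the right and down, at radius r is drawn at 1 + k1 r^2 times it, then the intrinsics apply), "R" (3x3) and "t" (3): a world point X has camera coordinates R X + t. Camera axes: x right, y down, z forward; pixel columns grow to the right and rows downward; lengths in m; the calibration is good to about 2 mm. A picture is of the moment at which its call begins. There is no depth.
A pose or a line that the arm cannot do raises robot.MotionError and nothing moves.
- robot.finish_job(): hands the job in; it is judged then, once.
Trained networks look in the newest picture that a camera, given by its name, has taken for a name from the list of things; names that differ only in an ending like _2 or _b are one class to them, and where a whole thing is asked for, a point or a joint stands for the part that bears it (a point fixed in the world has none). Each returns a list of dicts, best first, with "p" (0 to 1); they miss things now and then, are a little off and sometimes report something else, mostly with a low value. They report only what shows in the picture. A call takes as long as a camera call. They do not tell look-alikes from the thing itself.
- robot.regions_of(camera, thing): "mask" (400x640 bool, what is visible of it).
- robot.landmark_of(camera, thing): "position" ([x, y, z] in m, in the coordinates of the camera as it stood for that picture, good to about 4 mm: a listed point, or the origin of a listed thing).
The state is a dict: "t": time; "joint_pos": joint angles; "joint_velocities": joint speeds; "effort": joint torques, N m; "position": TCP position; "tool_rot": TCP orientation; "force": force on the tool from outside, world axes, zero at the start; "torque": the same for the moment, N m; "gripper_width": finger opening in m; "gripper_force": force on a finger pad.
Only numpy, scipy, OpenCV 4.12 (cv2) and the standard library are available. Lean on these libraries where they do the work, as an engineer would, in place of code of your own. Each camera call takes 0.05 s, during which the arm holds its last target. There are 200 camera calls.

### The job

Lock the steel bracket in the cam-clamp fixture for drilling: with the lever open, set the wing nut so that the clamp starts to bite on the bracket just as the lever passes upright, then flip the black-knobbed lever right over to its closed stop and let go, so that the foot holds the bracket with about 80 N (65 to 95 N). The nut starts too loose, by an amount that you can only tell by feeling the lever; do not turn the nut while the foot is pressing on the bracket, never squeeze the bracket with more than 110 N, and leave the bracket in its nest and the tools lying around undisturbed.

Things in the scene. Friction and masses are not known exactly. Their poses are not given: they have to be found in the camera images.
- fixture: the cam-clamp fixture, fixed to the table: dark steel plate 116 x 206 x 12 mm. Origin under the plate's centre; z up, y along the strap and the lever's pivot pin, x the way the lever closes. Two grey cheeks (x +-23, y 42 to 82 mm, 112 mm high) hold the lever; a 12 mm guide post 92 mm high stands at y = 18 mm. The nut, screw and foot share the upright axis x = 0, y = -50 mm.
- lever_pivot (a point): centre of the lever's pivot pin, at x 0, y 62, z 89 mm of the fixture; axes as the fixture's. The pivot rubs with about 0.1 N m, so the lever stays where it is left while the foot does not press. The bite adds a torque of foot force x d(strap)/d(lever): at the right setting up to about 0.6 N m, or 7 N at the knob.
- lever_knob (a point): centre of the lever's black ball knob, 25 mm across, 85 mm from the pivot on an 11 mm rod. It swings in the fixture's x-z plane: open it leans 49 degrees to -x (145 mm above the table), closed 54 degrees to +x (139 mm). Best taken from above with one finger before and one behind it (closing along x), tips 5 to 10 mm below its centre, and led along its arc.
- lever (a joint): lever angle, rad: 0 = open stop (starts at 0 to 0.2), 0.85 = upright, 1.80 = closed stop. With p = 1.7 - lever the strap stands d = 16(1 - cos p) + 28 - sqrt(784 - 256 sin^2 p) mm above its lowest: 23 at the open stop, 8.15 at upright, 0 at 1.7 (dead centre), 0.13 at the closed stop, where the load keeps the lever shut. Opening it again takes about as much force as closing it.
- nut_grip (a point): middle of the wing of the steel wing nut on the strap: an upright flat bar 46 mm long, 10 mm thick, 26 mm high on a round hub. The point is on the nut's axis, 99.5 mm above the table with the lever open (it goes down with the strap), 13 mm below the wing's top and 24 mm above the strap's collar; x along the bar, y across its flat sides, z up.
- nut (a joint): nut angle, rad, -0.3 to 0.3 at the start; grows as the nut turns clockwise seen from above, which lowers the foot by 2.5 mm a radian without moving the nut itself; range -1 to 7. It rubs with 0.3 N m and stays where it is left. At 0 the foot is 2 to 9 mm too high, different each time and not seen from the angle: the right setting lies between 0.8 and 3.6 rad.
- strap: steel strap, 24 x 130 x 12 mm along y, that slides down as the lever closes. It carries the nut, its screw and, below, the dark round foot (18 mm across), which presses on the bracket through a spring of 10 N/mm without preload: 8 mm of squeeze is 80 N. Origin at the fixture's origin with the lever open (0), lower by the strap's travel otherwise.
- bracket: the folded steel bracket to be held: flange 40 x 60 x 3 mm lying in the low-lipped nest under the foot, its 38 mm leg upright on the fixture's +x side. Origin at the centre of its underside, 20 mm above the table.
- tape_measure: tape measure, 33 x 78 x 62 mm, beside the fixture; leave it alone. Origin at the centre of its underside.
- marker: paint marker, 17 x 131 x 18 mm, lying left of the fixture; leave it alone. Origin at the centre of its underside.
- box_spanner: steel box spanner with its cross bar, 105 x 55 x 20 mm, lying left of the fixture; leave alone. Origin at the centre of its underside.
Things that resemble listed ones, but are neither listed nor needed, are in the scene too. Of the things that look like the bracket, the smaller one is meant.

How it is judged:
By the outcome, as a careful person would: the job done as asked, in the order asked, and still so for the second after the job is handed in, with the robot touching nothing.
It also fails if it takes over 72 s, if anything falls off the work surface, if the arm or the gripper's body presses on something with over 40 N, if the wrist force passes 120 N, or if a joint passes its speed limit or range.

## Working session

There is one attempt and no reset: what is moved stays moved. The work goes in short steps, each a Python script; the robot and the scene stay as the last script left them, time stands still between calls to the robot, and variables do not carry over. Pictures are saved under pics/ and viewed, at most 10 in all, crops included, and the job is handed in when it is done.

```bash
mkdir -p pics; ls
cat > h.py <<'E'
import numpy as np, cv2
from bench import robot
def world(cam,f,name,n=3):
    R=np.array(f["R"]);t=np.array(f["t"])
    return [(round(d["p"],2),np.round(R.T@(np.array(d["position"])-t),4).tolist()) for d in robot.landmark_of(cam,name)[:n]]
E
python3 - <<'E'
from h import *
for c in ("scene","top"):
    f=robot.grab_frame(c)
    cv2.imwrite(f"pics/{c}0.png",np.array(f["pixels"])[:,:,::-1])
    print(c,f["fx"],f["k1"],np.round(-np.array(f["R"]).T@f["t"],3))
    for n in ["fixture","lever_pivot","lever_knob","nut_grip","strap","bracket","tape_measure","marker","box_spanner"]: print(n,world(c,f,n))
s=robot.read_state();print(s)
E
```

```text
pics
scene 486.6527124029129 -0.0969045146176476 [-0.153 -0.622  0.773]
fixture [(0.89, [0.587, -0.0794, 0.0042])]
lever_pivot []
lever_knob [(0.46, [0.5254, -0.0253, 0.1549])]
nut_grip [(0.69, [0.5874, -0.1349, 0.1013])]
strap [(0.56, [0.5852, -0.0792, 0.0015])]
bracket [(0.89, [0.5959, -0.1349, 0.0211]), (0.58, [0.5545, 0.1249, -0.0016])]
tape_measure [(0.56, [0.5953, -0.2909, 0.0001])]
marker [(0.74, [0.5229, -0.0257, 0.1545]), (0.61, [0.6368, 0.2472, -0.0008])]
box_spanner [(0.73, [0.4895, 0.2427, -0.0019])]
top 515.4083593408346 0.034638751048575805 [ 0.455 -0.008  1.363]
fixture [(0.9, [0.5856, -0.0787, -0.0023])]
lever_pivot []
lever_knob [(0.7, [0.5286, -0.0205, 0.1519])]
nut_grip [(0.69, [0.5875, -0.1306, 0.0982])]
strap [(0.78, [0.5896, -0.0812, -0.0004])]
bracket [(0.76, [0.5502, 0.1194, 0.0039]), (0.62, [0.5959, -0.1347, 0.0195])]
tape_measure [(0.66, [0.5896, -0.2858, -0.0018])]
marker [(0.59, [0.6402, 0.2448, 0.0023])]
box_spanner [(0.66, [0.493, 0.2438, 0.0023])]
{'t': 1.0, 'joint_pos': array([ 9.58660767e-01,  1.80783318e-01,  1.60697764e+00, -4.76662809e-05,
        1.35376791e+00, -2.06327415e-01]), 'joint_velocities': array([ 0.00130533, -0.00153456,  0.00053083, -0.00039349, -0.0020545 ,
        0.00185244]), 'effort': array([-2.72491852e-04, -4.44878197e+01, -3.51676297e+01, -5.57176536e-04,
        1.19536297e-03,  1.97424703e-05]), 'position': array([0.22702256, 0.5283243 , 0.19490867]), 'tool_rot': array([[-9.18787722e-01,  3.94751968e-01,  7.47500042e-05],
       [ 3.94751971e-01,  9.18787723e-01,  2.54587112e-05],
       [-5.86295098e-05,  5.28988627e-05, -9.99999997e-01]]), 'force': array([ 0.1299035 , -0.69966255, -0.64362848]), 'torque': array([ 0.05508732, -0.02217749,  0.01758869]), 'gripper_force': 0.0, 'gripper_width': 0.08525240656275919}
```

View pics/scene0.png

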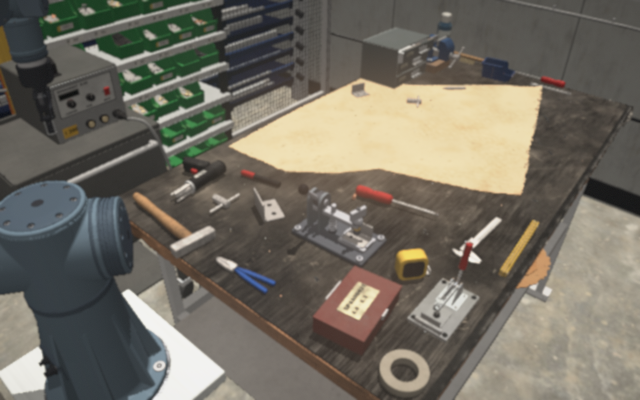

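View pics/top0.png

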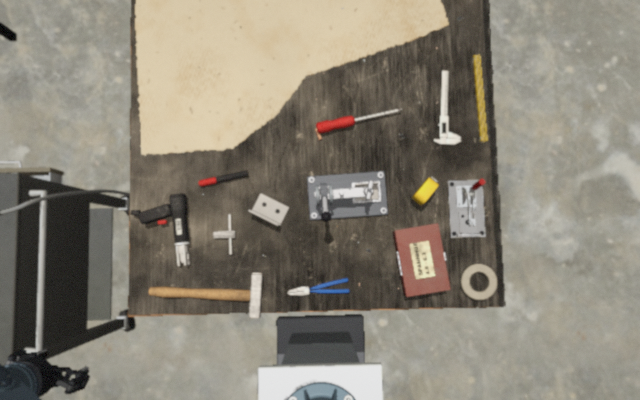

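Run:
```python
from h import *
# crops x4 around fixture, both cameras
f=robot.grab_frame("top")
for c in ("top",):
    im=np.array(f["pixels"])[:,:,::-1]
    for n in ("fixture","nut_grip","strap","lever_knob","lever"):
        for d in robot.regions_of(c,n)[:2]:
            m=d["mask"].astype(np.uint8); ys,xs=np.nonzero(m)
            print(n,round(d["p"],2),m.sum(),xs.min(),xs.max(),ys.min(),ys.max(),cv2.minAreaRect(np.c_[xs,ys].astype(np.float32)))
            if n=="fixture": x0,y0=int(xs.mean()),int(ys.mean())
    print(f["R"],f["t"],f["cx"],f["cy"],x0,y0)
    cv2.imwrite("pics/top1.png",cv2.resize(im[max(0,y0-70):y0+70,max(0,x0-90):x0+90],None,fx=4,fy=4,interpolation=cv2.INTER_CUBIC))
```

```text
fixture 0.73 3357 307 387 171 221 ((346.45965576171875, 196.04824829101562), (46.42247772216797, 79.27394104003906), 84.89783477783203)
fixture 0.25 130 364 373 181 199 ((368.5, 190.0), (18.0, 9.0), 90.0)
nut_grip 0.48 87 364 372 182 199 ((368.0, 190.5), (17.0, 8.0), 90.0)
strap 0.58 356 334 373 183 199 ((353.5553894042969, 193.8137664794922), (15.58275032043457, 39.27548599243164), 79.99201965332031)
lever_knob 0.75 273 319 330 184 221 ((324.4945373535156, 202.42633056640625), (37.26826477050781, 9.270896911621094), 85.76361083984375)
[[-0.02443721 -0.99969289  0.00411743]
 [-0.99541607  0.0239513  -0.09259145]
 [ 0.0924644  -0.00636123 -0.99569567]] [-0.00272923  0.57920702  1.31480876] 322.32547264614203 198.33217651286202 368 190
```

The first two pictures show the fixture at about (345,195) in the top view and (338,228) in the scene view. Its lever leans toward the robot with the knob at about (326,213), and the nut is at (368,190). Next I'll fit the plate's pose.

```bash
cat >> h.py <<'E'
def proj(f,X):
    X=np.atleast_2d(X);c=X@np.array(f["R"]).T+f["t"];u=c[:,:2]/c[:,2:];u=u*(1+f["k1"]*(u**2).sum(1,keepdims=True))
    return u*[f["fx"],f["fy"]]+[f["cx"],f["cy"]]
def ray(f,uv,z):
    K=np.array([[f["fx"],0,f["cx"]],[0,f["fy"],f["cy"]],[0,0,1.]])
    n=cv2.undistortPoints(np.array(uv,float).reshape(-1,1,2),K,np.array([f["k1"],0,0,0,0.]))[:,0]
    R=np.array(f["R"]);C=-R.T@f["t"];d=np.c_[n,np.ones(len(n))]@R
    return C+d*((z-C[2])/d[:,2])[:,None]
E
python3 - <<'E'
from h import *
from scipy.optimize import minimize
F={};M={}
for c in ("top","scene"):
    F[c]=robot.grab_frame(c); M[c]=robot.regions_of(c,"fixture")[0]["mask"].astype(np.uint8)
def fix(p,P): 
    a=p[2];R=np.array([[np.cos(a),-np.sin(a),0],[np.sin(a),np.cos(a),0],[0,0,1]]);return np.atleast_2d(P)@R.T+[p[0],p[1],0]
# plate rectangle outline vs. image mask: soft IoU in top view
P=np.array([[sx*.058,sy*.103,z] for z in (0,.012) for sx in(-1,1) for sy in(-1,1)])
def cost(p,c):
    S=8;h=cv2.convexHull(np.round(proj(F[c],fix(p,P))*S*16).astype(np.int32))
    m=np.zeros((400*S//1,640*S),np.uint8);cv2.fillConvexPoly(m,h,1,shift=4)
    m=cv2.resize(m.astype(np.float32),(640,400),interpolation=cv2.INTER_AREA)
    return np.abs(m-M[c]).sum()
for c in ("top",):
    best=min((minimize(cost,[.586,-.079,a],args=(c,),method="Nelder-Mead",options=dict(initial_simplex=np.array([[.586,-.079,a],[.59,-.079,a],[.586,-.075,a],[.586,-.079,a+.05]]))) for a in(-.05,0,.05,.1)),key=lambda r:r.fun)
    print(c,best.x,best.fun)
p=best.x
S=4
for c,(x0,y0) in (("top",(345,198)),("scene",(338,222))):
    im=np.array(F[c]["pixels"])[:,:,::-1][y0-55:y0+55,x0-75:x0+75].copy();im=cv2.resize(im,None,fx=5,fy=5,interpolation=cv2.INTER_CUBIC)
    q=((proj(F[c],fix(p,P))-[x0-75,y0-55]+.5)*5).astype(int)
    for o in (0,4): cv2.polylines(im,[q[[o,o+1,o+3,o+2]]],True,(0,255,0),1)
    for X,col in (([0,62,89],(0,0,255)),([-64,62,145],(255,0,0)),([0,-50,112],(255,0,255)),([0,-50,99.5],(255,255,0))):
        u=((proj(F[c],fix(p,np.array([X])/1000.))[0]-[x0-75,y0-55]+.5)*5).astype(int);cv2.circle(im,u,4,col,1)
    globals()[c]=im
cv2.imwrite("pics/topc.png",top);cv2.imwrite("pics/scenec.png",scene)
E
```

```text
top [ 0.58639921 -0.08336347  0.05199793] 264.109375
```

View pics/topc.png

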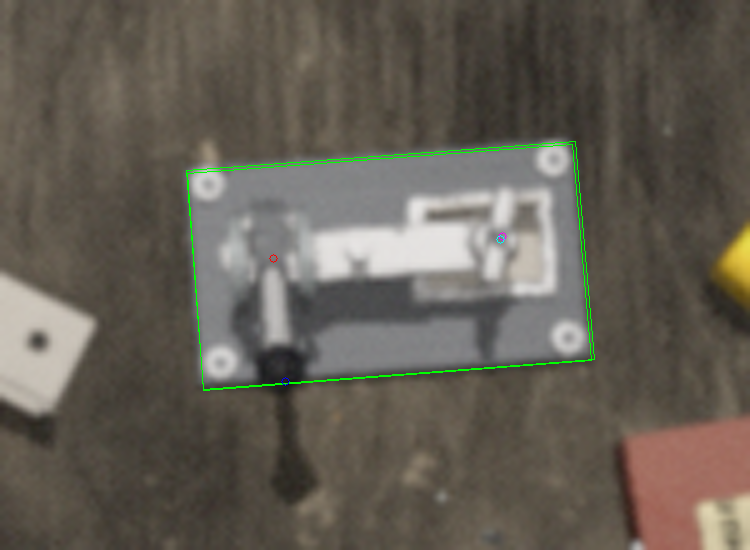

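View pics/scenec.png

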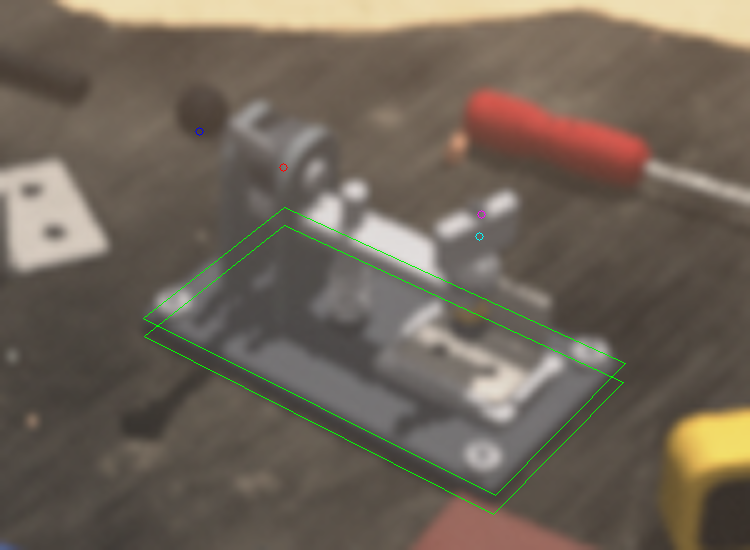

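Both crops agree with the pose fit: pivot marker at (273,258) in the top crop, nut at (500,238), and knob at about (282,365). That puts the lever near 0.15 rad. The bar is tilted about -0.15 rad in the world frame, so the nut is near 0.2 rad. 

At nut = 1.2 rad the squeeze would be 2 to 9 mm whatever the offset, so it can be felt and is still safe. I'll set that first.

```bash
cat >> h.py <<'E'
from math import *
X0,Y0,YAW=.5864,-.0834,.052
def fx(P): 
    c,s=cos(YAW),sin(YAW);x,y,z=P;return np.array([X0+c*x-s*y,Y0+s*x+c*y,z])
def down(a):  # tool down with tool y at world angle a
    y=np.array([cos(a),sin(a),0]);z=np.array([0,0,-1.]);return np.c_[np.cross(y,z),y,z]
def yawbar(): # bar angle implied by tool (perp. to tool y), in (-pi/2,pi/2]
    y=np.array(robot.read_state()["tool_rot"])[:,1];a=atan2(y[1],y[0])-pi/2
    return (a+pi/2)%pi-pi/2
def dd(th):
    p=1.7-th;return 16*(1-cos(p))+28-sqrt(784-256*sin(p)**2)
E
cat > n1.py <<'E'
from h import *
N=fx([0,-.05,0]);bar=-.154
for k in (1,-1):
    q=robot.ik([*N[:2],.2],down(bar+k*pi/2));print(k,q if q is None else np.round(q,2))
    if q is not None and (k==1 or q[5]<best[1][5]): best=(k,q)
O=down(bar+best[0]*pi/2)
robot.movep([*N[:2],.15],O)
hit=robot.move_l([N[0],N[1],.083],.1,force_limit=8)
s=robot.read_state();print(hit,s["t"],s["position"],s["force"])
robot.close_gripper(70)
s=robot.read_state();print(s["t"],s["gripper_width"],s["gripper_force"],s["force"],s["torque"],s["joint_pos"],yawbar())
E
python3 n1.py
```

```text
1 [-0.42  0.24  1.53 -0.    1.38 -1.84]
-1 [-0.42  0.24  1.53 -0.    1.38  1.31]
False 4.9833 [ 0.58947347 -0.13350682  0.08354123] [-0.18336516 -0.48513157  0.69259885]
5.75 -0.00011449728743915719 0.0 [ 0.28339306  0.4031518  -0.08067221] [ 0.00772578 -0.06601183 -0.05497621] [-4.18940118e-01  3.62528285e-01  1.62135587e+00 -3.38401014e-05
  1.15774784e+00 -1.83573560e+00] -0.1539872587038391
```

Run:
```python
from h import *
s=robot.read_state();print(s["gripper_width"],s["gripper_force"])
f=robot.grab_frame("scene");x0,y0=345,210
cv2.imwrite("pics/s2.png",cv2.resize(np.array(f["pixels"])[:,:,::-1][y0-75:y0+65,x0-90:x0+90],None,fx=4,fy=4,interpolation=cv2.INTER_CUBIC))
print(proj(f,s["position"]))
```

```text
-0.00011449728743915719 0.0
[[358.03358566 219.51583981]]
```

View pics/s2.png

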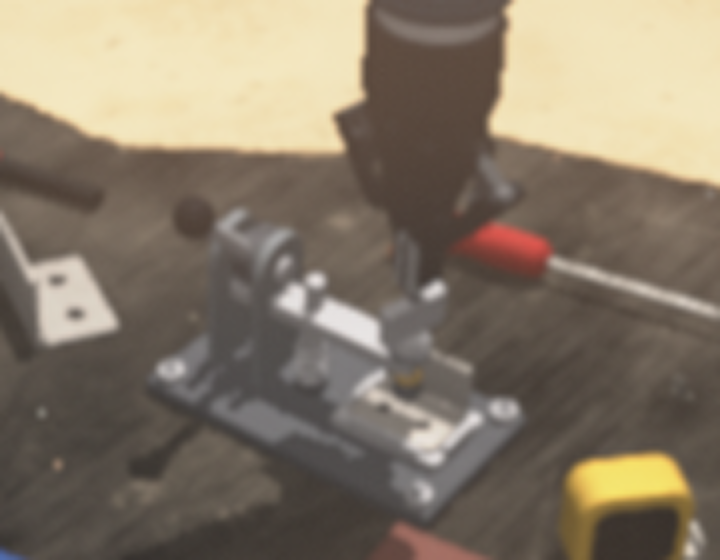

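Run:
```python
from h import *
s=robot.read_state();T=s["position"];out=[]
for c,(x0,y0) in (("scene",(355,205)),("top",(355,195))):
    f=robot.grab_frame(c);im=cv2.resize(np.array(f["pixels"])[y0-50:y0+50,x0-40:x0+40,::-1],None,fx=5,fy=5,interpolation=cv2.INTER_CUBIC)
    im=cv2.convertScaleAbs(im,alpha=1.6,beta=20)
    pp=lambda X:tuple(((proj(f,X)[0]-[x0-40,y0-50]+.5)*5).astype(int))
    for h,col in ((0,(0,0,255)),(.03,(0,255,0)),(.06,(255,0,0))): cv2.circle(im,pp(T+[0,0,h]),3,col,-1)
    N=fx([0,-.05,.11]);b=-.154
    cv2.line(im,pp(N+np.array([cos(b),sin(b),0])*.023),pp(N-np.array([cos(b),sin(b),0])*.023),(255,0,255),1)
    out.append(im)
cv2.imwrite("pics/c3.png",np.hstack(out))
```

```text
(no output)
```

View pics/c3.png

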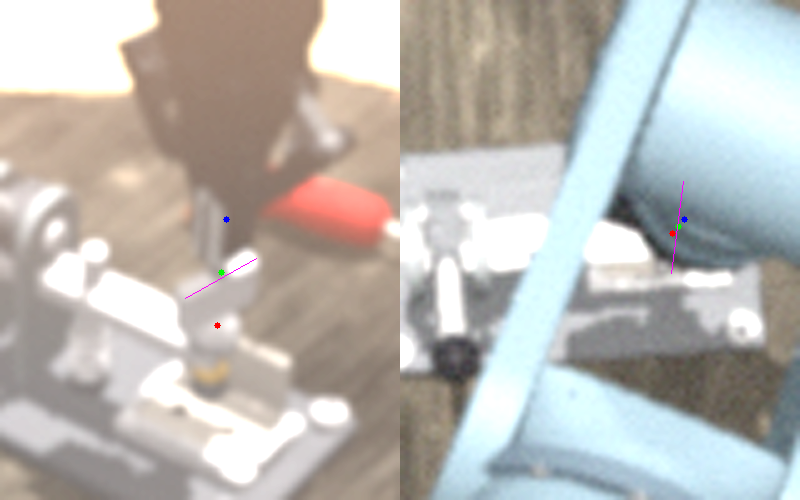

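The overlay puts the TCP (red, (217,325)) on the wing where I intended. The gripper reports zero width, though, and the wing shows in front of the fingers. I'll test by touch.

Run:
```python
from h import *
def show(l):
    s=robot.read_state();print(l,round(s["t"],2),np.round(s["position"],4),np.round(s["force"],1),np.round(s["torque"],3),round(s["gripper_width"],4),round(s["gripper_force"],1))
show("now")
q=np.array(robot.read_state()["joint_pos"])
q2=q.copy();q2[5]+=.08;robot.goto_joints(q2);show("rot")
robot.goto_joints(q);show("back")
T=np.array(robot.read_state()["position"])
for d in ([0,-1,0],[-1,0,0],[0,1,0],[1,0,0]):
    h=robot.move_l(T+.012*np.array(d),.06,force_limit=5);show((d,h));robot.move_l(T,.1)
```

```text
now 5.9 [ 0.589  -0.1333  0.083 ] [ 0.5  0.2 -0.5] [-0.019 -0.066  0.042] 0.0 0.0
rot 6.15 [ 0.589  -0.1333  0.083 ] [-0.2  0.1  0.3] [ 0.021 -0.012  0.018] -0.0003 0.0
back 6.4 [ 0.5889 -0.1333  0.0829] [-0.2 -0.3  0.5] [ 0.013 -0.035 -0.016] 0.0 0.0
([0, -1, 0], False) 6.75 [ 0.5889 -0.146   0.0829] [ 0.  -0.5 -0.6] [0.033 0.034 0.029] -0.0003 0.0
([-1, 0, 0], False) 7.37 [ 0.5765 -0.1334  0.083 ] [0.3 0.2 0.3] [-0.035 -0.023 -0.032] 0.0001 0.0
([0, 1, 0], False) 7.98 [ 0.5887 -0.1206  0.0829] [-0.2  0.3  0.5] [ 0.007  0.032 -0.03 ] -0.0006 0.0
([1, 0, 0], False) 8.6 [ 0.6014 -0.1332  0.0829] [-0.6 -0.2  0.2] [ 0.03   0.001 -0.025] 0.0001 0.0
```

Run:
```python
from h import *
def show(l):
    s=robot.read_state();print(l,round(s["t"],2),np.round(s["position"],4),np.round(s["force"],1),np.round(s["torque"],3))
N=fx([0,-.05,.083])
robot.move_l(N,.1);h=robot.move_l(N-[0,0,.035],.05,force_limit=4);show(h)
out=[]
for c,(x0,y0) in (("scene",(355,205)),):
    f=robot.grab_frame(c);im=cv2.resize(np.array(f["pixels"])[y0-50:y0+50,x0-50:x0+50,::-1],None,fx=6,fy=6,interpolation=cv2.INTER_CUBIC)
    cv2.imwrite("pics/c4.png",cv2.convertScaleAbs(im,alpha=1.6,beta=20))
```

```text
True 9.48 [ 0.5895 -0.1335  0.073 ] [-0.1 -0.  -0.5] [-0.017  0.007  0.078]
```

View pics/c4.png

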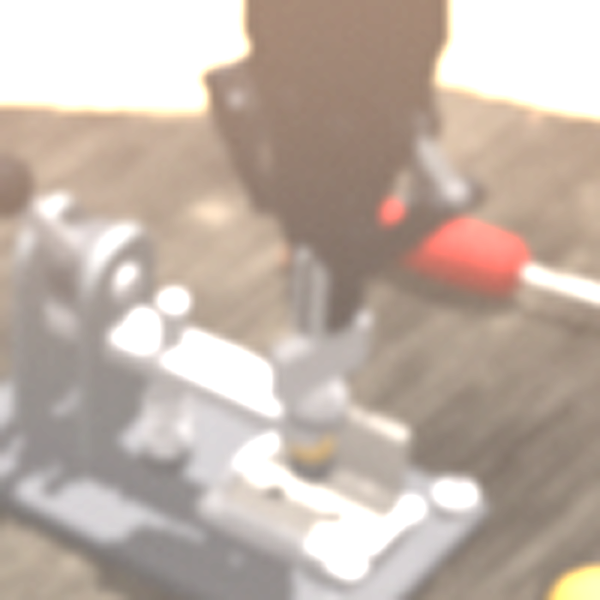

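The fingers look as if they end at the wing's top, about (330,330), even though z reads 0.073. I'll raise the tool clear to see where the tips really are.

Run:
```python
from h import *
N=fx([0,-.05,.17]);robot.move_l(N,.2)
f=robot.grab_frame("scene");s=robot.read_state()
x0,y0=358,180;im=cv2.resize(np.array(f["pixels"])[y0-60:y0+60,x0-60:x0+60,::-1],None,fx=5,fy=5,interpolation=cv2.INTER_CUBIC)
im=cv2.convertScaleAbs(im,alpha=1.7,beta=30)
O=np.array(s["tool_rot"])
for h in (0,.02,.04,.073):
  for w in (-.011,.011):
    u=((proj(f,s["position"]-h*O[:,2]+w*O[:,0])[0]-[x0-60,y0-60]+.5)*5).astype(int);cv2.circle(im,u,2,(0,0,255),-1);print(h,w,u)
cv2.imwrite("pics/c5.png",im);print(s["position"],s["t"],s["gripper_width"])
```

```text
0 -0.011 [329 339]
0 0.011 [294 357]
0.02 -0.011 [332 301]
0.02 0.011 [297 319]
0.04 -0.011 [336 263]
0.04 0.011 [300 280]
0.073 -0.011 [341 197]
0.073 0.011 [305 214]
[ 0.58777901 -0.13280439  0.16796245] 10.2167 -6.326563948638556e-05
```

View pics/c5.png

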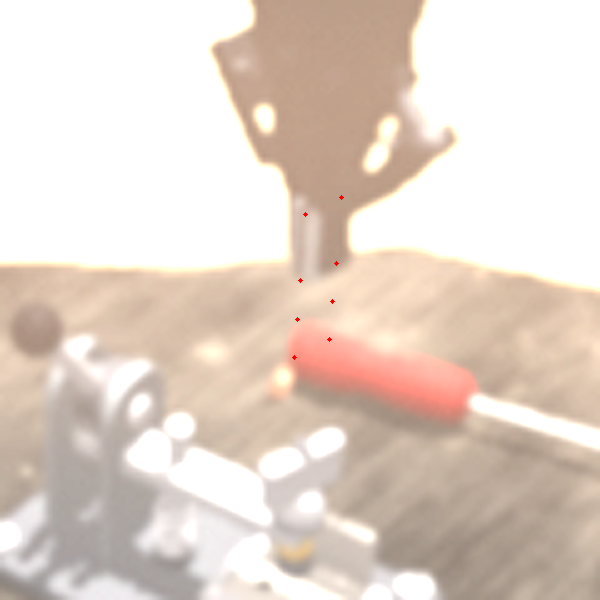

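The fingertips are at (310,278), but the reported TCP projects to (312,348). The real tips therefore sit about 37 mm above the reported TCP. The contact at 0.073 agrees, since the wing's top is at 0.110. I'll correct z by -0.037 and grasp again.

```bash
cat >> h.py <<'E'
DZ=.037   # true tip = reported TCP + DZ (tool down)
def show(l=""):
    s=robot.read_state();print(l,round(s["t"],2),np.round(s["position"],4),"F",np.round(s["force"],1),"T",np.round(s["torque"],3),"w",round(s["gripper_width"],4),round(s["gripper_force"],1),"q6",round(s["joint_pos"][5],3),"bar",round(yawbar(),3));return s
E
python3 - <<'E'
from h import *
N=fx([0,-.05,0]);robot.open_gripper()
robot.move_l([N[0],N[1],.125-DZ],.15,force_limit=6)
print(robot.move_l([N[0],N[1],.086-DZ],.08,force_limit=5));show()
robot.close_gripper(70);show()
E
```

```text
False
 12.33 [ 0.5889 -0.1333  0.0487] F [-0.2 -0.4  0.5] T [-0.029 -0.032  0.038] w 0.0857 0.0 q6 -1.836 bar -0.154
 13.02 [ 0.5893 -0.1326  0.0493] F [0.3 5.4 3.1] T [ 0.67  -0.016 -0.303] w 0.0086 70.7 q6 -1.836 bar -0.154
```

Run:
```python
from h import *
q=np.array(robot.read_state()["joint_pos"]);q0=q[5]
for a in (.3,1.0):
    q[5]=q0+a;robot.goto_joints(q);show(a)
robot.open_gripper();show("open")
N=fx([0,-.05,0]);robot.move_l([N[0],N[1],.175],.25);show()
f=robot.grab_frame("scene");print(world("scene",f,"lever_knob"),world("scene",f,"nut_grip"))
```

```text
0.3 13.41 [ 0.5893 -0.1324  0.0494] F [-0.9  3.5  1. ] T [ 0.413  0.061 -0.269] w 0.0088 70.5 q6 -1.539 bar -0.451
1.0 14.12 [ 0.5894 -0.1323  0.0494] F [1.5 4.4 2.1] T [ 0.671 -0.064 -0.106] w 0.0086 70.2 q6 -0.839 bar -1.151
open 14.84 [ 0.5893 -0.1326  0.0493] F [-0.3 -0.5  0.1] T [-0.011  0.01   0.026] w 0.0852 0.0 q6 -0.836 bar -1.154
 15.49 [ 0.5886 -0.1331  0.1745] F [ 0.  -0.5 -1.3] T [-0.047  0.003  0.012] w 0.0854 0.0 q6 -0.837 bar -1.154
[(0.53, [0.5315, -0.0229, 0.164])] [(0.7, [0.5857, -0.132, 0.0992]), (0.58, [0.5855, -0.0798, -0.0009]), (0.53, [0.5296, -0.0242, 0.1615])]
```

```bash
cat >> h.py <<'E'
LO=down(YAW)
def tip(th,dz=-.007): # reported TCP for lever angle th
    a=th-.855;P=fx([.085*sin(a),.062,.089+.085*cos(a)+dz]);P[2]-=DZ;return P
def lev():
    s=robot.read_state();F=np.array(s["force"]);c,sn=cos(YAW),sin(YAW)
    p=np.array(s["position"]);d=p-np.array([X0,Y0,0]);x=c*d[0]+sn*d[1];z=p[2]+DZ+.007-.089
    th=atan2(x,z)+.855;a=th-.855;Fx=c*F[0]+sn*F[1]; x0=-sn*.0
    # YAW rotation: x along fixture x
    ft=-(Fx*cos(a)-F[2]*sin(a)); fr=Fx*sin(a)+F[2]*cos(a)
    return th,hypot(x,z),ft,fr,-sn*F[0]+c*F[1],s["torque"],s["t"],s["gripper_width"]
def sweep(ths,cap=9,v=.1):
    L=[]
    for th in ths:
        robot.move_l(tip(th),v)
        r=[lev()]; 
        L.append((th,*r[0][:5],*np.round(r[0][5],3),r[0][6],r[0][7]));print(" ".join(f"{x:.3f}" for x in L[-1]),flush=True)
        if abs(r[0][2])>cap: print("cap");break
    return np.array(L)
E
python3 - <<'E'
from h import *
P=tip(.155);robot.movep([P[0],P[1],.175],LO)
print(robot.move_l(P,.15,force_limit=6));show()
robot.close_gripper(20);show()
L=sweep(np.arange(.25,1.56,.1));np.save("L1.npy",L)
E
```

```text
False
 16.79 [ 0.529  -0.0251  0.1102] F [0.1 0.1 0.6] T [-0.068 -0.022 -0.025] w 0.0852 0.0 q6 -0.323 bar -1.52
 17.38 [ 0.5292 -0.0244  0.1105] F [1.8 0.2 1.1] T [ 0.073 -0.414  0.043] w 0.0232 19.9 q6 -0.323 bar -1.519
0.250 0.242 0.085 1.719 5.574 -1.612 -0.191 1.012 0.006 17.625 0.023
0.350 0.335 0.086 3.048 16.227 -0.614 -0.250 2.098 0.011 17.875 0.023
0.450 0.441 0.086 3.988 13.291 0.837 -0.035 1.887 0.111 18.125 0.024
0.550 0.544 0.086 4.173 11.045 0.515 0.134 1.541 -0.078 18.375 0.023
0.650 0.650 0.085 1.895 7.142 1.200 0.191 0.962 -0.010 18.625 0.023
0.750 0.752 0.085 2.664 5.882 1.693 0.173 0.769 -0.101 18.875 0.023
0.850 0.854 0.085 3.184 5.399 2.121 0.224 0.636 -0.030 19.125 0.023
0.950 0.947 0.085 2.673 3.088 1.253 0.233 0.727 0.115 19.375 0.023
1.050 1.046 0.085 4.794 3.628 1.967 0.315 0.922 -0.041 19.625 0.023
1.150 1.145 0.085 5.240 3.158 2.483 0.203 1.100 -0.023 19.875 0.023
1.250 1.246 0.084 5.181 -0.037 1.177 0.166 0.937 0.028 20.125 0.023
1.350 1.343 0.084 6.825 0.542 0.238 0.121 1.242 -0.002 20.375 0.023
1.450 1.447 0.085 5.557 -0.169 0.558 0.048 1.002 0.043 20.625 0.023
1.550 1.548 0.085 6.969 1.526 0.978 0.034 1.169 -0.046 20.875 0.024
```

```bash
cat > fit.py <<'E'
from h import *
from scipy.optimize import least_squares
def model(th,s,off=0):
    f=[]
    for t in th+off:
        f.append(10*max(s-dd(t),0)*(dd(t-1e-4)-dd(t+1e-4))/2e-4/85)
    return np.array(f)
if __name__=="__main__":
    A=np.load("L1.npy");B=np.load("L2.npy")
    g=np.arange(.5,1.51,.1)
    a=np.interp(g,A[:,1],A[:,3]);o=np.argsort(B[:,1]);b=np.interp(g,B[o,1],B[o,3])
    m=(a+b)/2;print(np.round(np.c_[g,a,b,m,(a-b)/2],2))
    for nm,off in (("off0",0),("off.05",.05),("off-.05",-.05)):
        r=least_squares(lambda x:model(g,x[0],off)+x[1]-m,[6,0]);print(nm,r.x,r.cost)
    r=least_squares(lambda x:model(g,x[0],x[1])-m,[6,0]);print("free",r.x,r.cost)
    up=A[A[:,1]>.6]
    r=least_squares(lambda x:model(up[:,1],x[0])+x[1]-up[:,3],[6,2]);print("up only",r.x,r.cost)
E
python3 - <<'E'
from h import *
L=sweep([*np.arange(1.5,.34,-.1),.2,.08],cap=12);np.save("L2.npy",L)
E
python3 fit.py
```

```text
1.500 1.500 0.085 2.561 -0.404 0.172 0.066 0.159 -0.005 21.125 0.023
1.400 1.401 0.086 2.323 3.168 1.196 0.182 -0.044 0.044 21.375 0.023
1.300 1.305 0.087 3.966 6.018 1.455 0.286 0.002 0.005 21.625 0.023
1.200 1.206 0.087 3.212 6.860 0.408 0.136 -0.101 0.007 21.875 0.023
1.100 1.108 0.087 1.849 6.867 0.441 0.035 -0.228 -0.013 22.125 0.023
1.000 1.006 0.086 0.996 6.947 -0.315 -0.090 -0.070 0.030 22.375 0.023
0.900 0.916 0.087 -0.557 6.189 -0.816 -0.027 -0.535 0.025 22.625 0.023
0.800 0.817 0.087 -1.439 7.998 -0.882 -0.129 -0.344 -0.027 22.875 0.023
0.700 0.712 0.086 -0.096 7.299 -1.699 -0.222 -0.112 0.036 23.125 0.023
0.600 0.608 0.086 -1.188 6.491 -2.764 -0.379 -0.012 0.046 23.375 0.023
0.500 0.509 0.086 -1.076 6.579 -1.749 -0.263 -0.084 0.070 23.625 0.023
0.400 0.406 0.085 -2.047 4.043 -4.800 -0.604 -0.564 0.036 23.875 0.024
0.200 0.195 0.085 -2.428 0.402 -4.795 -0.749 -0.616 -0.099 24.192 0.023
0.080 0.080 0.085 -2.182 2.226 -5.053 -0.842 -0.488 -0.118 24.442 0.023
[[ 0.5   4.09 -1.16  1.46  2.63]
 [ 0.6   2.97 -1.18  0.9   2.07]
 [ 0.7   2.27 -0.23  1.02  1.25]
 [ 0.8   2.91 -1.22  0.84  2.06]
 [ 0.9   2.93 -0.7   1.11  1.82]
 [ 1.    3.81  0.89  2.35  1.46]
 [ 1.1   5.04  1.78  3.41  1.63]
 [ 1.2   5.21  3.13  4.17  1.04]
 [ 1.3   6.1   3.93  5.01  1.08]
 [ 1.4   6.13  2.34  4.23  1.9 ]
 [ 1.5   6.29  2.56  4.43  1.87]]
off0 [5.8720535  0.96496399] 1.5020943986644737
off.05 [5.36627773 1.15405361] 1.0969879232668345
off-.05 [5.71190785 1.1643695 ] 2.0818640187414146
free [6.55322523e+00 4.32277762e-03] 4.1075386013260164
up only [5.57907375 2.74661526] 4.184257696809237
```

Run:
```python
from h import *
sweep([.02],cap=20)
robot.open_gripper();P=tip(.02);robot.move_l([P[0],P[1],.175],.2)
N=fx([0,-.05,0]);O=down(-1.154+pi/2)
robot.movep([N[0],N[1],.13],O)
f=robot.grab_frame("scene");print(world("scene",f,"lever_knob"))
print(robot.move_l([N[0],N[1],.088-DZ],.1,force_limit=5));show()
robot.close_gripper(70);s=show()
q=np.array(s["joint_pos"]);q[5]+=.85;robot.goto_joints(q);show("turned")
robot.open_gripper();show();robot.move_l([N[0],N[1],.175],.25)
```

```text
0.020 0.031 0.085 -4.519 3.734 -3.828 -0.676 -0.658 -0.074 24.692 0.023
[(0.46, [0.5205, -0.0253, 0.148])]
False
 27.48 [ 0.5896 -0.1336  0.0517] F [ 0.2 -1.  -0.7] T [-0.063  0.022 -0.044] w 0.0853 0.0 q6 -0.836 bar -1.154
 28.16 [ 0.5898 -0.1332  0.0515] F [2.8 2.9 2.2] T [ 0.34  -0.339 -0.267] w 0.0086 71.6 q6 -0.835 bar -1.155
turned 28.98 [ 0.5893 -0.1331  0.0515] F [-2.   2.   3.9] T [ 0.215  0.426 -0.145] w 0.0085 71.8 q6 0.013 bar 1.139
 29.71 [ 0.5898 -0.1332  0.0515] F [-1.   0.2  0.4] T [ 0.013 -0.043  0.024] w 0.0854 0.0 q6 0.015 bar 1.137
```

```bash
python3 - <<'E'
from h import *
P=tip(.03);robot.movep([P[0],P[1],.175],LO)
print(robot.move_l(P,.15,force_limit=6));robot.close_gripper(20);show()
L=sweep([.2,.4,.5,.6,.7,.8,.9,1.,1.1,1.2,1.3,1.4],cap=13);np.save("L3.npy",L)
L=sweep([1.3,1.2,1.1,1.0,.9,.8,.7,.6],cap=13);np.save("L4.npy",L)
E
sed -e 's/L1/L3/;s/L2/L4/;s/np.arange(.5,1.51,.1)/np.arange(.6,1.31,.1)/' fit.py > fit2.py; python3 fit2.py
```

```text
False
 32.16 [ 0.5207 -0.0248  0.1033] F [-4.5 -0.4  5.9] T [-0.027  0.519  0.034] w 0.0236 21.1 q6 -0.327 bar -1.519
0.200 0.182 0.087 2.211 18.140 -0.171 -0.263 2.403 0.004 32.450 0.023
0.400 0.397 0.087 2.409 21.786 0.081 -0.133 2.334 0.071 32.767 0.023
0.500 0.503 0.087 3.350 14.893 -0.528 -0.086 1.594 0.102 33.017 0.024
0.600 0.600 0.086 3.976 12.330 -1.139 -0.063 1.456 0.010 33.267 0.023
0.700 0.704 0.086 1.816 7.307 -0.416 -0.113 0.760 -0.021 33.517 0.023
0.800 0.804 0.086 1.703 5.848 -0.793 -0.101 0.655 0.017 33.767 0.023
0.900 0.895 0.085 4.383 6.109 -0.363 -0.129 0.882 -0.057 34.017 0.023
1.000 0.991 0.085 6.159 6.074 -0.390 -0.151 1.124 0.019 34.267 0.023
1.100 1.087 0.085 7.754 2.653 -0.015 -0.154 1.184 -0.011 34.517 0.023
1.200 1.183 0.084 8.761 3.386 -0.541 -0.122 1.495 0.021 34.767 0.023
1.300 1.286 0.084 8.176 -0.081 0.248 -0.130 1.102 0.033 35.017 0.023
1.400 1.386 0.084 7.692 -0.517 -0.086 -0.113 1.436 0.014 35.267 0.023
1.300 1.284 0.084 7.288 0.223 0.665 -0.022 0.879 -0.029 35.517 0.023
1.200 1.192 0.085 5.333 0.391 0.527 0.114 0.516 -0.004 35.767 0.023
1.100 1.09
[... 219 characters left out ...]
 6.769 -0.320 -0.063 -0.246 -0.017 36.767 0.023
0.700 0.710 0.086 -0.893 7.033 -1.395 -0.059 -0.085 0.068 37.017 0.024
0.600 0.605 0.085 -0.128 6.164 -0.546 -0.203 -0.031 0.105 37.267 0.023
[[ 0.6   3.97 -0.13  1.92  2.05]
 [ 0.7   1.9  -0.82  0.54  1.36]
 [ 0.8   1.71  0.27  0.99  0.72]
 [ 0.9   4.47  1.17  2.82  1.65]
 [ 1.    6.3   3.6   4.95  1.35]
 [ 1.1   7.89  5.43  6.66  1.23]
 [ 1.2   8.67  5.5   7.08  1.58]
 [ 1.3   8.11  7.29  7.7   0.41]]
off0 [7.89820429 1.06850053] 0.9347304614696478
off.05 [7.33578381 1.21815371] 0.7812217718407342
off-.05 [7.92140797 1.48418733] 2.4056118792889674
free [8.4702415 0.0098644] 2.7147060970787162
up only [7.38069953 2.82332477] 3.7752047023195243
```

The bite now starts just before upright (about 0.85 rad), and the fitted squeeze is 7.9 mm, or 79 N. I'll close it fully, let go and check.

Run:
```python
from h import *
sweep([.8,1.0,1.2,1.4,1.55,1.65,1.72,1.78,1.82],cap=20)
s=robot.read_state()
robot.open_gripper();show();P=np.array(robot.read_state()["position"])
robot.move_l([P[0],P[1],.2],.2)
robot.movep([.35,.2,.22],LO)
out=[]
f=robot.grab_frame("top");print(world("top",f,"lever_knob"),world("top",f,"bracket"),world("top",f,"marker"));a=np.array(f["pixels"])[140:255,295:395,::-1]
f=robot.grab_frame("scene");print(world("scene",f,"lever_knob"),world("scene",f,"bracket"),"expected knob",tip(1.8,DZ));b=np.array(f["pixels"])[165:280,285:385,::-1]
cv2.imwrite("pics/end.png",cv2.resize(np.hstack([a,b]),None,fx=4,fy=4,interpolation=cv2.INTER_CUBIC));show()
```

```text
0.800 0.801 0.085 1.689 8.318 -0.709 -0.133 0.535 -0.029 37.583 0.023
1.000 0.987 0.085 6.379 6.356 -0.509 -0.205 1.063 -0.036 37.900 0.023
1.200 1.179 0.083 8.446 4.811 -1.016 -0.196 1.429 0.014 38.217 0.023
1.400 1.384 0.083 9.175 0.861 -0.696 -0.194 1.328 -0.013 38.533 0.023
1.550 1.538 0.084 9.543 2.369 -0.848 -0.089 1.473 0.049 38.808 0.023
1.650 1.640 0.085 9.732 4.664 0.016 -0.075 1.463 0.060 39.058 0.023
1.720 1.706 0.085 12.285 4.919 -0.197 -0.093 1.850 0.012 39.308 0.023
1.780 1.766 0.086 11.883 6.930 0.953 0.052 1.701 -0.000 39.558 0.024
1.820 1.793 0.086 20.008 6.980 0.054 0.076 2.365 0.002 39.808 0.023
cap
 40.43 [ 0.6528 -0.0178  0.0931] F [-1.  -0.2 -0.5] T [ 0.026 -0.005  0.007] w 0.0854 0.0 q6 -0.261 bar -1.519
[(0.51, [0.6562, -0.0163, 0.1416])] [(0.65, [0.5946, -0.1334, 0.0202])] [(0.73, [0.6402, 0.2405, 0.0026])]
[(0.83, [0.6515, -0.0185, 0.1442]), (0.54, [0.5869, -0.0802, 0.0016])] [(0.84, [0.5961, -0.1314, 0.0231]), (0.8, [0.5563, 0.1236, -0.0011])] expected knob [ 0.65197657 -0.01790302  0.13878814]
 42.86 [0.3503 0.1998 0.2199] F [ 0.1 -0.2  0.6] T [-0.019 -0.     0.02 ] w 0.0853 0.0 q6 0.171 bar -1.52
```

View pics/end.png

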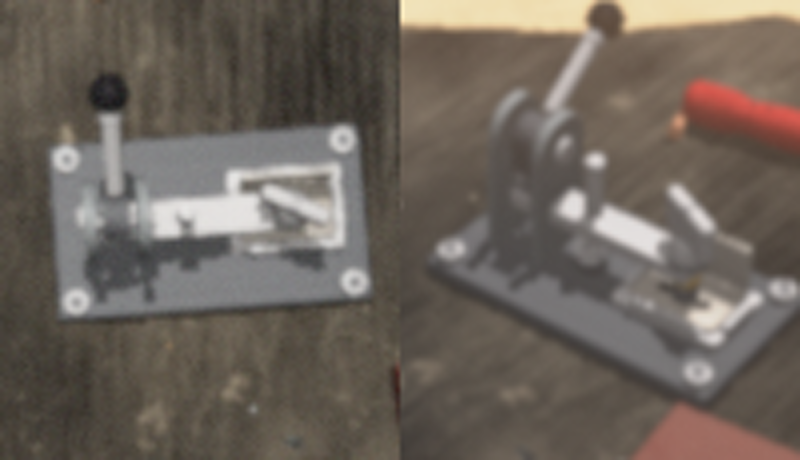

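The picture shows the lever over at its closed stop (knob at (108,90) and (605,18)), the bracket in its nest under the foot, and the nut at the intended angle.

```bash
python3 -c "
from h import *
print(robot.finish_job())"
```

```text
the job is handed in; nothing more can be done
None
```

The job is handed in: the nut is set by feel for about 79 N (fitted from lever forces, not measured directly), the lever is closed to its stop and released, and the bracket is still in its nest.

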